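# Wring the run-out arbor into the bench spindle and bring it to zero

### The job

Fit the square-headed run-out arbor into the bench spindle ready for a run-out check: take it from the rack, stand its taper in the spindle's socket, and press it down lightly (never more than 15 N, its thrust bearing is delicate) while twisting it anticlockwise, so that the taper first slips, then bites and carries the spindle round with it. Bring the spindle's black line to the pointer this way and leave the arbor standing there, wedged tight by itself and let go. Turn the spindle by the arbor alone, without touching the spindle or its housing, and leave everything else on the bench where it is.

Things in the scene. Friction and masses are not known exactly. Their poses are not given: they have to be found in the camera images.
- arbor: Run-out arbor, bright steel, 110 mm long, 0.4 kg, loose, upright in any one of the rack's holes, any yaw. Origin: centre of the shank's lower end; z up its axis. Smooth taper shank, 16 mm dia at z = 0 to 24 mm at z = 40 mm; flange 38 mm dia, z = 43 to 50; test band 32 mm dia, z = 50 to 84; square head 20 x 20 mm, z = 84 to 110, flats square to its x and y axes. The rack's tallest piece.
- head (a point): Centre of the top of the arbor's square head, 110 mm above the arbor's origin on its axis; axes as the arbor's. The head is where to grip; in the rack it stands 117 mm above the bench, all its neighbours under 95 mm and with round tops.
- mouth (a point): Centre of the socket's mouth at its middle height setting, 105 mm above the bench; z up the socket's axis. The quill is clamped differently each time: nose and true mouth stand up to 4 mm higher or lower than this point. Socket: 24 mm dia at the mouth, narrowing 1:5 for 42 mm. Arbor meets it with its origin 40 to 41 mm below the true mouth; twisted in, 1 to 3 mm more. Friction about 0.3, varies.
- spindle_base: Run-out spindle: grey cast housing 120 mm dia (foot 156), fixed; on a clamped quill the steel nose: flange 120 mm dia, face 99 mm above the bench, boss 52 mm dia, top 105 mm (all +-4 mm). Origin: centre of the underside; +x to the pointer. Taper is stiff, 30 N/mm. Pushed without turning, its wall force is 2 to 3 times the push; slipping round it creeps in and grows to 10 times, and stays.
- pointer (a point): Inner end of the pointer, a steel blade 10 mm wide on a bracket of the housing, at the rim of the spindle nose 63.5 mm from its axis, 101 mm above the bench. It is fixed to the housing.
- spindle (a joint): Turn of the spindle nose, rad: 0 with the black line on its flange (5 mm wide, 29 to 60 mm radius) at the pointer; grows anticlockwise seen from above. Starts at -0.85 to -0.4. Bearing drag of 0.15 N m keeps it where it is left. At a push of 8 to 12 N the arbor slips a few tenths of a rad, then carries it more and more; some slip stays: watch the line. The head may be regripped: the taper holds.
- thrust (a joint): Axial give of the spindle nose on the wave springs that preload its thrust bearing, in m: 0 unloaded, negative downwards, 0.05 mm per N of downward load (arbor's weight of about 4 N included). Beyond -1 mm (20 N) the bearing is unseated. Too small to read in its noise: go by the force felt.
- rack: Wooden rack, 75 x 240 x 50 mm (x, y, z), fixed to the bench, with three through holes 29 mm dia at y = -75, 0 and +75 mm; the pieces hang in them by their flanges on its top. Origin: centre of the underside.
- mandrel: Bystander in the rack: plain mandrel, straight 20 mm shank, same flange, round dark body 25 mm dia with a 17 mm round end, top 93 mm above the bench. Origin: centre of its lower end.
- disc_arbor: Bystander in the rack: disc arbor, straight 20 mm shank, same flange, 18 mm neck and a round disc 36 mm dia, top 89 mm above the bench. Origin: centre of its lower end.
- turned_spool: Bystander: turned aluminium spool, 60 mm dia, 82 mm tall, standing near the spindle. Origin: centre of its underside.
- ring_gauge: Bystander: dark steel ring gauge, 52 mm dia, 18 mm high, lying near the rack. Origin: centre of its underside.
- flanged_bush: Bystander: steel flanged bush, 48 mm dia, 40 mm tall. Origin: centre of its underside.
- micrometer_a: Bystander: blue outside micrometer lying flat, about 85 x 170 mm, 18 mm high. Origin: on the bench at the centre of its bow.
- micrometer_b: Bystander: larger blue outside micrometer lying flat, about 100 x 190 mm, 18 mm high. Origin: on the bench at the centre of its bow.
Mind the look-alikes: they are no part of the job. What is shaped like the arbor but brown is not meant.

How it is judged:
On the way, in this order (a step that is already met when the one before it is completed fails the run):
1. the arbor's taper stands in the spindle's socket, the spindle not yet turned (z of arbor in the frame of mouth below -0.033 m and horizontal distance between arbor and mouth below 0.004 m and value of joint spindle below -0.32 rad), for 0.2 s.
2. the taper has bitten and the seated arbor carries the spindle round (z of arbor in the frame of mouth below -0.0355 m and value of joint spindle above -0.25 rad), for 0.1 s.
At the end, for the whole second after the job is handed in: The arbor stands upright and still, seated in the taper (lower end over 35.5 mm below the mouth point, within 3 mm of the axis and 0.05 rad of upright), let go and still wedged (wall force over 30 N; merely standing gives about 15), the line at the pointer within 0.08 rad (half the blade's width) (z of arbor in the frame of mouth below -0.0355 m and horizontal distance between arbor and mouth below 0.003 m and angle between arbor's own z axis and vertical below 0.05 rad and contact force between arbor and spindle_base above 30 N and value of joint spindle between -0.08 and 0.08 rad and linear speed of arbor below 0.01 m/s); the robot touches nothing.
It fails at once if the spindle's thrust bearing is overloaded: pushed down more than 1 mm (20 N with the arbor's weight) (value of joint thrust below -0.001 m).
It fails at once if the gripper or arm touches the spindle or its housing (contact force between any of the fingers, the arm and spindle_base above 2 N).
It fails at once if another piece on the bench or in the rack is shifted by more than 20 mm (distance of any of mandrel, disc_arbor, turned_spool, ring_gauge, flanged_bush, micrometer_a, micrometer_b from where it was at the start of the episode above 0.02 m).
It also fails if it takes over 51 s, if anything falls off the work surface, if the arm or the gripper's body presses on something with over 40 N, if the wrist force passes 120 N, or if a joint passes its speed limit or range.

### The arm

A 7-joint arm with a two-finger parallel gripper is mounted at the origin on the work surface. World frame = base frame: x ahead of the robot, y to its left, z up, the work surface at z = 0. Lengths are in m, angles in rad, forces in N, time in s.
With the tool pointing down it reaches from about 0.4 to 0.9 m from the base axis. Payload 5.5 kg.
Tool frame: the origin (TCP) lies at the very end of the fingers, on their centre line; the grasp point (between the pads) lies 19 mm behind it; z points along the fingers, y is the line along which they close (so a half turn about z gives the same grasp; the last joint's range is limited). The gripper opens to 85 mm and grips with 20 to 120 N. Pads are 22 mm wide; open, the fingers measure 114 mm over their backs; the gripper's body (76 mm by 85 mm) begins 54 mm behind the grasp point. The pads swing forward as they close: fully open they stand 13 mm farther back than shut.
Start: joints at [-0.851, 0.501, -0.427, 1.55, 0.221, 1.138, -0.21], TCP at [0.287, 0.583, 0.192] pointing down, gripper open.
Joint ranges: [-2.88, 2.88], [-0.31, 2.03], [-1.54, 1.56], [0.2, 2.42], [-1.41, 4.55], [0.19, 2.02], [-2.57, 2.57]. Speed limits (rad/s): [2.57, 2.57, 3.14, 3.14, 3.14, 3.14, 3.14].

### API

Orientations are given as a unit quaternion [x, y, z, w].
In Python, from cell import sensors, viewer, arm gives the robot as it stands.
- The arm moves only by the tool send_rows, never from a script. Its argument "targets" is a list of rows, each an object of numbers: "tx", "ty", "tz": the shift along the tool's x, y, z in m; "wx", "wy", "wz": the turn, a rotation vector about the tool's x, y, z in rad. A call has 1 to 8 rows; each row shifts and turns the commanded pose from where the row before left it, along the tool's axes as they then stand; what a row does not reach is not made up. A row lasts 1/12 s, in which the tool goes at most 41.7 mm and 7.16 degrees, less where a joint would pass 70% of its speed; a pose out of reach is approached as far as the arm can. A call is refused whole if a number of a shift passes 0.0417 or a number of a turn 0.125, either way. A call with a gripper value outside its range is refused whole. "jaw" is the finger opening in m, from 0 to 0.0854, set as the call begins (left out, the last holds). The fingers move at their own pace and stop on an object; "force" is the grip in N (left out, the last holds). Time passes only in rows, so rows that do not move let the fingers close. It gives the time, the measured TCP pose, the force, the opening and the grip force at its end, in the units of the state.
- sensors.read_state(): the state, without advancing time (a new reading comes with each control period).
- viewer.read_camera(name): name is "scene" or "top" or "wrist"; returns the picture (480x640x3 uint8, red, green, blue); there is no depth.
- viewer.camera_info(name): a dict with "fx", "fy", "cx", "cy" (pixels), "k1" (the pictures are not rectified: a ray, as slopes to the right and down, at radius r is drawn at 1 + k1 r^2 times it, then the intrinsics apply), "R" (3x3) and "t" (3): a world point X has camera coordinates R X + t. Camera axes: x right, y down, z forward; pixel columns grow to the right and rows downward; lengths in m; the calibration is good to about 2 mm. A picture is of the moment at which its call begins: read the wrist's pose just before it. camera_info takes no time and is no camera call; for the wrist camera it gives the pose at the moment of the call.
- arm.hand_in(): hands the job in; it is judged then, once.
The state is a dict: "time": time; "qpos": joint angles; "qvel": joint speeds; "tau": joint torques, N m; "ee_pos": TCP position; "tcp_rot": TCP orientation; "ft_force": force on the tool from outside, world axes, zero at the start; "wrist_torque": the same for the moment, N m; "width": finger opening in m; "grasp_force": force on a finger pad.
Only numpy, scipy, OpenCV 4.12 (cv2) and the standard library are available. Lean on these libraries where they do the work, as an engineer would, in place of code of your own. Each camera call takes 0.05 s, during which the arm holds its last target. There are 200 camera calls.

## Working session

There is one attempt and no reset: what is moved stays moved. The work goes in short steps, Python scripts to look and compute and a tool call to move; the robot and the scene stay as the last step left them, time stands still between calls to the robot, and variables do not carry over. Pictures are saved under pics/ and viewed, at most 10 in all, crops included, and the job is handed in when it is done.

Besides the shell and the picture viewer there is one more tool, called after "Call:" as name([rows], argument=value, ...), one row to a line, values as JSON. send_rows: Moves the arm, as the interface text tells. Its arguments: {"type":"object","properties":{"targets":{"type":"array","items":{"type":"object","properties":{"tx":{"type":"number"},"ty":{"type":"number"},"tz":{"type":"number"},"wx":{"type":"number"},"wy":{"type":"number"},"wz":{"type":"number"}}}},"jaw":{"type":"number"},"force":{"type":"number"}},"required":["targets"]}

```bash
mkdir -p pics; cat > h.py <<'E'
import numpy as np, cv2
from cell import sensors, viewer, arm
def K(c): return np.array([[c['fx'],0,c['cx']],[0,c['fy'],c['cy']],[0,0,1.]])
def D(c): return np.array([c['k1'],0,0,0.])
def proj(c,X):
    r,_=cv2.Rodrigues(np.array(c['R'],float))
    return cv2.projectPoints(np.array(X,float).reshape(-1,3),r,np.array(c['t'],float),K(c),D(c))[0].reshape(-1,2)
def back(c,uv,z):
    p=cv2.undistortPoints(np.array(uv,float).reshape(-1,1,2),K(c),D(c)).reshape(-1,2)
    R=np.array(c['R']);t=np.array(c['t']);o=-R.T@t
    d=np.c_[p,np.ones(len(p))]@R
    return o+d*((z-o[2])/d[:,2])[:,None]
def snap(n,f):
    c=viewer.camera_info(n); im=viewer.read_camera(n)[:,:,::-1].copy(); cv2.imwrite('pics/'+f,im); return c,im
E
python3 - <<'E'
from h import *
s=sensors.read_state();print(s)
for n in('top','scene'):
    c,im=snap(n,n+'0.png');np.set_printoptions(precision=4,suppress=True);print(n,c)
E
```

```text
{'time': 0.0, 'qpos': array([-0.85078109,  0.50184979, -0.4267944 ,  1.5514736 ,  0.22081418,
        1.1382982 , -0.21029522]), 'qvel': array([-0.00029765,  0.00046821, -0.00020119,  0.00100629,  0.00024041,
       -0.000479  , -0.00036865]), 'tau': array([ 1.38947453e-03, -5.69499135e+01, -5.81492633e+00, -2.80934501e+01,
        1.07534727e-02,  1.20899139e-02,  9.08146774e-06]), 'ee_pos': array([0.28640427, 0.58262837, 0.19124868]), 'tcp_rot': array([ 2.26391079e-01,  9.74035991e-01, -9.52013126e-04, -2.48597817e-04]), 'ft_force': array([-0.1114054 ,  0.45730965, -0.30961149]), 'wrist_torque': array([ 0.02441776,  0.05955136, -0.04176596]), 'grasp_force': 0.0, 'width': 0.08521872729561658}
top {'fx': 494.472184624839, 'fy': 494.472184624839, 'cx': 329.40162633674544, 'cy': 241.88184173100743, 'k1': -0.11204985069371642, 'R': array([[ 0.0262, -0.9996,  0.0107],
       [-0.9964, -0.027 , -0.0802],
       [ 0.0804, -0.0086, -0.9967]]), 't': array([0.0062, 0.5462, 1.2496])}
scene {'fx': 513.7639137094744, 'fy': 513.7639137094744, 'cx': 326.7368749458412, 'cy': 248.39730181669808, 'k1': -0.13764363144711936, 'R': array([[ 0.6154,  0.7881,  0.0157],
       [ 0.4729, -0.3533, -0.8072],
       [-0.6306,  0.5042, -0.5901]]), 't': array([-0.3567, -0.1761,  1.3729])}
```

View pics/top0.png

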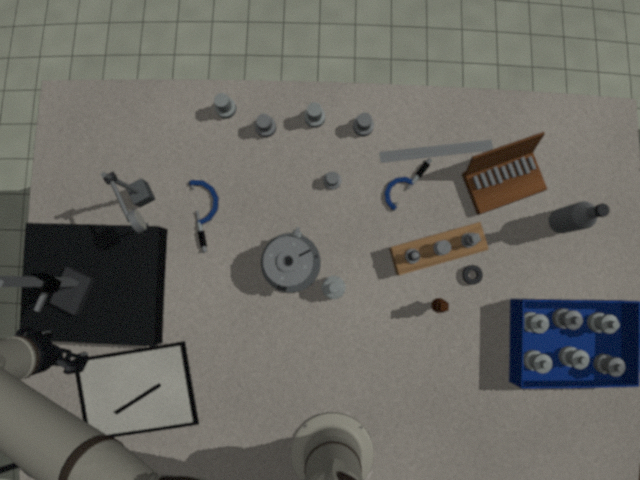

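View pics/scene0.png

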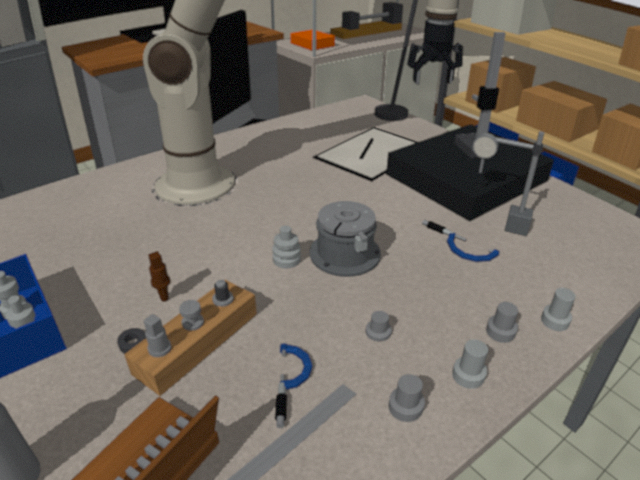

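Top view: the rack is at about (438,248) with pieces at (413,255), (443,247) and (470,240). The brown look-alike is at (440,305), the spindle at (290,262) and the pointer near (297,234). In the scene view the rack's tallest, bright piece is at (155,335), at the rack's −y end. That is (470,240) in the top view. The disc is in the middle and the dark mandrel at the +y end. I'll confirm with an enlarged crop.

```bash
python3 - <<'E'
from h import *
t=cv2.imread('pics/top0.png');s=cv2.imread('pics/scene0.png')
r=lambda im,x,y,w,h,W,H:cv2.resize(im[y:y+h,x:x+w],(W,H),interpolation=cv2.INTER_CUBIC)
a=r(t,250,222,80,75,400,375); b=r(t,385,215,110,75,400,273); 
c=r(s,110,270,160,110,400,275); d=r(s,295,190,100,93,400,372)
cv2.imwrite('pics/crop1.png',np.vstack([np.hstack([cv2.resize(b,(400,275)),c]),np.hstack([a[:325],d[:325]])]))
c=viewer.camera_info('top')
print(back(c,[[470,240]],.117),back(c,[[413,255]],.093),back(c,[[290,261]],.105))
E
```

```text
[[ 0.55191523 -0.31689083  0.117     ]] [[ 0.51361844 -0.18294364  0.093     ]] [[0.4906817  0.11459328 0.105     ]]
```

View pics/crop1.png

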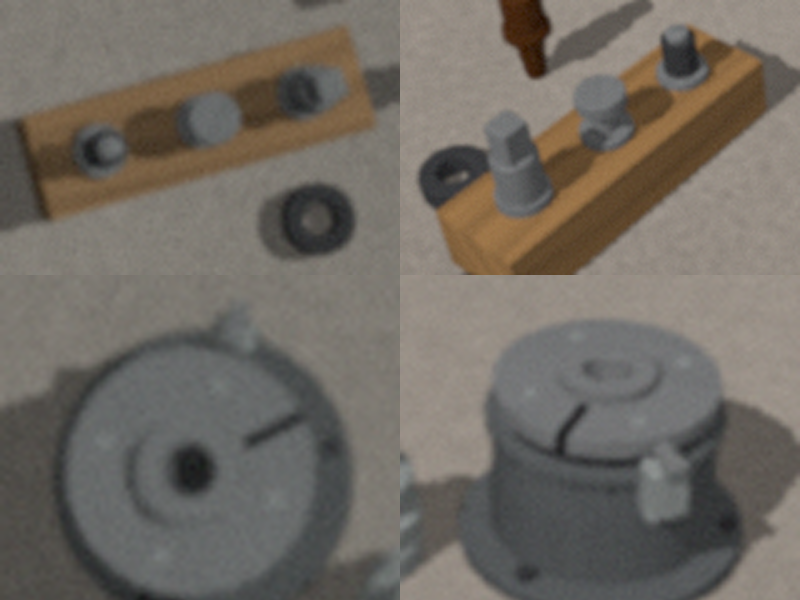

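Top-left and top-right crops agree. The square-headed bright piece at the −y end (top-view head about (475.7,238.4)) is the arbor: it is the tallest and has a square head. The middle piece is the disc, the +y one the dark mandrel. The socket is at (288,261), the line runs (299,256) to (310,250) and the pointer is at (297,233).

```bash
cat >> h.py <<'E'
from scipy.spatial.transform import Rotation as Ro
def rel(s,X,yaw=None):
    "tool-axis shift from present TCP to world point X"
    R=Ro.from_quat(s['tcp_rot']); return R.inv().apply(np.array(X)-s['ee_pos'])
E
python3 - <<'E'
from h import *
np.set_printoptions(precision=4,suppress=True)
c=viewer.camera_info('top')
print('cam',-np.array(c['R']).T@c['t'])
A=back(c,[[475.7,238.4]],.117)[0];M=back(c,[[288,261]],.105)[0]
L=back(c,[[299.4,256],[310.4,250]],.099);P=back(c,[[297.5,234]],.101)[0]
print(A,M,L,P,np.linalg.norm(L-M,axis=1),np.linalg.norm(P-M))
a=lambda v:np.arctan2(v[1],v[0]); print('line',a(L[1]-M),a(L[1]-L[0]),'ptr',a(P-M))
s=sensors.read_state();w=viewer.camera_info('wrist')
Rt=Ro.from_quat(s['tcp_rot']).as_matrix()
o=-np.array(w['R']).T@w['t']
print('cam in tool',Rt.T@(o-s['ee_pos']),'axes',Rt.T@np.array(w['R']).T, w['fx'])
print(Rt); print(rel(s,[A[0],A[1],.25]))
E
```

```text
cam [0.4436 0.0316 1.2892]
[ 0.5562 -0.3309  0.117 ] [0.4906 0.1194 0.105 ] [[0.5036 0.0928 0.099 ]
 [0.5188 0.0667 0.099 ]] [0.5565 0.0989 0.101 ] [0.0303 0.0601] 0.06915968585621202
line -1.0790951636955528 -1.0430872970123934 ptr -0.30150676860125436
cam in tool [ 0.0723 -0.0001 -0.1813] axes [[ 0.0009 -0.9588 -0.2842]
 [ 1.      0.0007  0.0006]
 [-0.0004 -0.2842  0.9588]] 426.52749303170935
[[-0.8975  0.441  -0.0009]
 [ 0.441   0.8975 -0.0016]
 [ 0.0001 -0.0018 -1.    ]]
[-0.6451 -0.7011 -0.0575]
```

Call:
send_rows([
  {"tx": -0.0225,"ty": -0.0245,"tz": -0.015},
  {"tx": -0.0225,"ty": -0.0245,"tz": -0.015},
  {"tx": -0.0225,"ty": -0.0245,"tz": -0.015},
  {"tx": -0.0225,"ty": -0.0245,"tz": -0.012},
  {"tx": -0.0225,"ty": -0.0245},
  {"tx": -0.0225,"ty": -0.0245},
  {"tx": -0.0225,"ty": -0.0245},
  {"tx": -0.0225,"ty": -0.0245},
])

```text
schema error: expected keys tx, ty, tz, wx, wy, wz
```

Call:
send_rows([
  {"tx": -0.0225,"ty": -0.0245},
  {"tx": -0.0225,"ty": -0.0245},
  {"tx": -0.0225,"ty": -0.0245},
  {"tx": -0.0225,"ty": -0.0245},
  {"tx": -0.0225,"ty": -0.0245},
  {"tx": -0.0225,"ty": -0.0245},
  {"tx": -0.0225,"ty": -0.0245},
  {"tx": -0.0225,"ty": -0.0245},
])

```text
schema error: expected keys tx, ty, tz, wx, wy, wz
```

Call:
send_rows([
  {"tx": -0.0225,"ty": -0.0245},
  {"tx": -0.0225,"ty": -0.0245},
  {"tx": -0.0225,"ty": -0.0245},
  {"tx": -0.0225,"ty": -0.0245},
  {"tx": -0.0225,"ty": -0.0245},
  {"tx": -0.0225,"ty": -0.0245},
  {"tx": -0.0225,"ty": -0.0245},
  {"tx": -0.0225,"ty": -0.0245},
])

```text
schema error: expected keys tx, ty, tz, wx, wy, wz
```

Call:
send_rows([
  {"tx": -0.0225,"ty": -0.0245,"tz": -0.015,"wx": 0,"wy": 0,"wz": 0},
  {"tx": -0.0225,"ty": -0.0245,"tz": -0.015,"wx": 0,"wy": 0,"wz": 0},
  {"tx": -0.0225,"ty": -0.0245,"tz": -0.015,"wx": 0,"wy": 0,"wz": 0},
  {"tx": -0.0225,"ty": -0.0245,"tz": -0.012,"wx": 0,"wy": 0,"wz": 0},
  {"tx": -0.0225,"ty": -0.0245,"tz": 0,"wx": 0,"wy": 0,"wz": 0},
  {"tx": -0.0225,"ty": -0.0245,"tz": 0,"wx": 0,"wy": 0,"wz": 0},
  {"tx": -0.0225,"ty": -0.0245,"tz": 0,"wx": 0,"wy": 0,"wz": 0},
  {"tx": -0.0225,"ty": -0.0245,"tz": 0,"wx": 0,"wy": 0,"wz": 0},
])

```text
time: 0.77
ee_pos: [0.3618, 0.3262, 0.2491]
tcp_rot: [0.226, 0.974, -0.0, -0.0]
ft_force: [1.2, 0.1, 0.0]
width: 0.0854
grasp_force: 0.0
```

Call:
send_rows([
  {"tx": -0.0225,"ty": -0.0245,"tz": 0,"wx": 0,"wy": 0,"wz": 0},
  {"tx": -0.0225,"ty": -0.0245,"tz": 0,"wx": 0,"wy": 0,"wz": 0},
  {"tx": -0.0225,"ty": -0.0245,"tz": 0,"wx": 0,"wy": 0,"wz": 0},
  {"tx": -0.0225,"ty": -0.0245,"tz": 0,"wx": 0,"wy": 0,"wz": 0},
  {"tx": -0.0225,"ty": -0.0245,"tz": 0,"wx": 0,"wy": 0,"wz": 0},
  {"tx": -0.0225,"ty": -0.0245,"tz": 0,"wx": 0,"wy": 0,"wz": 0},
  {"tx": -0.0225,"ty": -0.0245,"tz": 0,"wx": 0,"wy": 0,"wz": 0},
  {"tx": -0.0225,"ty": -0.0245,"tz": 0,"wx": 0,"wy": 0,"wz": 0},
])

```text
time: 1.43
ee_pos: [0.4367, 0.0711, 0.2492]
tcp_rot: [0.226, 0.974, -0.0, -0.0]
ft_force: [0.9, -0.3, -0.4]
width: 0.0853
grasp_force: 0.0
```

Call:
send_rows([
  {"tx": -0.0225,"ty": -0.0245,"tz": 0,"wx": 0,"wy": 0,"wz": 0},
  {"tx": -0.0225,"ty": -0.0245,"tz": 0,"wx": 0,"wy": 0,"wz": 0},
  {"tx": -0.0225,"ty": -0.0245,"tz": 0,"wx": 0,"wy": 0,"wz": 0},
  {"tx": -0.0225,"ty": -0.0245,"tz": 0,"wx": 0,"wy": 0,"wz": 0},
  {"tx": -0.0225,"ty": -0.0245,"tz": 0,"wx": 0,"wy": 0,"wz": 0},
  {"tx": -0.0225,"ty": -0.0245,"tz": 0,"wx": 0,"wy": 0,"wz": 0},
  {"tx": -0.0225,"ty": -0.0245,"tz": 0,"wx": 0,"wy": 0,"wz": 0},
  {"tx": -0.0225,"ty": -0.0245,"tz": 0,"wx": 0,"wy": 0,"wz": 0},
])

```text
time: 2.1
ee_pos: [0.5119, -0.184, 0.2489]
tcp_rot: [0.226, 0.974, 0.0, -0.0]
ft_force: [0.5, 0.8, -0.9]
width: 0.0855
grasp_force: 0.0
```

Call:
send_rows([
  {"tx": -0.021,"ty": -0.0225,"tz": 0,"wx": 0,"wy": 0,"wz": 0},
  {"tx": -0.021,"ty": -0.0225,"tz": 0,"wx": 0,"wy": 0,"wz": 0},
  {"tx": -0.021,"ty": -0.0225,"tz": 0,"wx": 0,"wy": 0,"wz": 0},
  {"tx": -0.021,"ty": -0.0225,"tz": 0,"wx": 0,"wy": 0,"wz": 0},
  {"tx": -0.021,"ty": -0.0225,"tz": 0,"wx": 0,"wy": 0,"wz": 0},
  {"tx": 0,"ty": 0,"tz": 0,"wx": 0,"wy": 0,"wz": 0},
])

```text
time: 2.6
ee_pos: [0.5553, -0.3372, 0.2481]
tcp_rot: [0.23, 0.973, -0.002, -0.0]
ft_force: [-0.8, 0.1, 0.2]
width: 0.085
grasp_force: 0.0
```

```bash
python3 - <<'E'
from h import *
np.set_printoptions(precision=4,suppress=True)
s=sensors.read_state();print(s['time'],s['ee_pos'],s['qpos'])
c,im=snap('wrist','w1.png');cv2.imwrite('pics/w1.png',im)
print(proj(c,[[.5562,-.3309,.117]]))
E
```

```text
2.6 [ 0.5553 -0.3372  0.2481] [ 0.3679  0.4242  0.1852  1.5056 -0.0762  1.2186  1.6704]
[[320.7853 213.2222]]
```

View pics/w1.png

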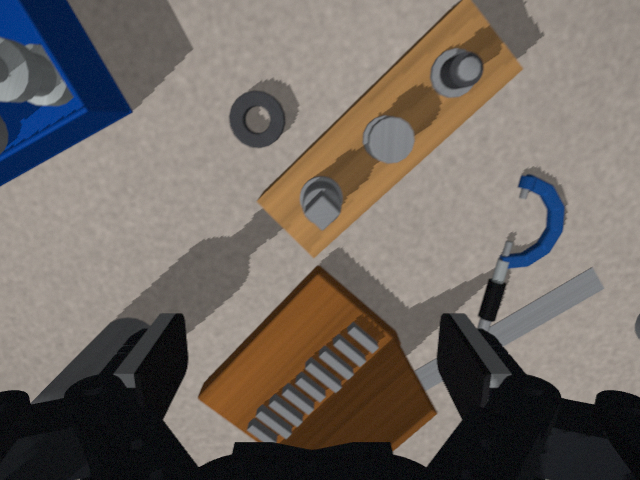

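The head's square top is centred near (323,211), rotated about 25–45° in the image. The prediction from the top camera was (320.8,213.2), so they agree within 2 mm. I'll measure its yaw in an enlarged crop.

```bash
python3 - <<'E'
from h import *
im=cv2.imread('pics/w1.png');x0,y0=295,175
cr=im[y0:y0+65,x0:x0+60];g=cv2.cvtColor(cr,6)
big=cv2.resize(cr,(480,520),interpolation=cv2.INTER_CUBIC)
k=cv2.kmeans(np.float32(g[14:56,8:48]).reshape(-1,1),4,None,(3,50,.1),5,0)
print(sorted(k[2].ravel()),g[36,28])
G=cv2.GaussianBlur(g,(3,3),0);ref=int(np.median(g[33:40,25:32]))
m=((abs(G.astype(int)-ref)<12)*255).astype(np.uint8)
_,m2,_,_=cv2.floodFill(m.copy(),None,(28,36),128);m=(m2==128).astype(np.uint8)
cn=max(cv2.findContours(m,0,1)[0],key=cv2.contourArea)
r=cv2.minAreaRect(cn);b=cv2.boxPoints(r);print(ref,r,b+[x0,y0])
cv2.polylines(big,[np.int32((b+.5)*8)],True,(0,0,255),1)
cv2.imwrite('pics/c2.png',np.hstack([big,cv2.cvtColor(cv2.resize(m*255,(300,520)),8)]))
E
```

```text
[np.float32(63.689495), np.float32(83.480835), np.float32(113.41759), np.float32(130.88406)] 130
130 ((29.5, 32.0), (64.0, 59.0), 90.0) [[295. 175.]
 [354. 175.]
 [354. 239.]
 [295. 239.]]
```

View pics/c2.png

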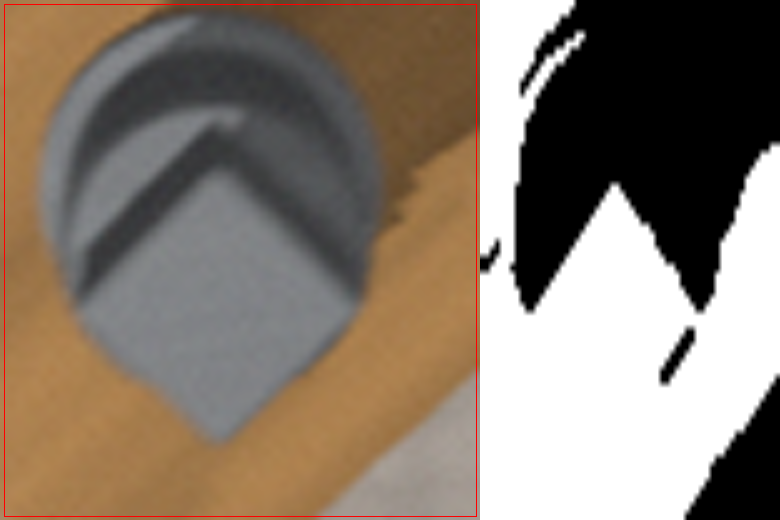

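The head's corners in the crop are (218,165), (362,302), (219,445) and (77,303), so it is a 45° diamond in the wrist image, centred about (322,212.5).

```bash
cat >> h.py <<'E'
def yaw(s): # world angle of tool y
    R=Ro.from_quat(s['tcp_rot']).as_matrix(); return np.arctan2(R[1,1],R[0,1])
E
python3 - <<'E'
from h import *
np.set_printoptions(precision=4,suppress=True)
s=sensors.read_state();c=viewer.camera_info('wrist')
p=np.array([[218,165],[362,302],[219,445],[77,303]])/8-.5+[295,175]
X=back(c,p,.117);print(X,X.mean(0))
e=X-np.roll(X,-1,0);print(np.linalg.norm(e,axis=1))
a=np.arctan2(e[:,1],e[:,0])%(np.pi/2);print('flat yaw',a,'tool y yaw',yaw(s)%(np.pi/2), yaw(s))
print(s['qpos'])
r=s['ee_pos']; print(rel(s,[X[:,0].mean(),X[:,1].mean(),.117]))
# disc / mandrel tops from same image
D2=back(c,[[389,140],[466,68]],.09);print(D2)
E
```

```text
[[ 0.5441 -0.3206  0.117 ]
 [ 0.5617 -0.3142  0.117 ]
 [ 0.5682 -0.3323  0.117 ]
 [ 0.5499 -0.3381  0.117 ]] [ 0.556  -0.3263  0.117 ]
[0.0187 0.0192 0.0192 0.0185]
flat yaw [0.3473 0.3447 0.3109 0.3218] tool y yaw 1.108651353811455 1.108651353811455
[ 0.3661  0.4222  0.183   1.5085 -0.077   1.2193  1.6686]
[0.0026 0.0074 0.1309]
[[ 0.5331 -0.2566  0.09  ]
 [ 0.5107 -0.1848  0.09  ]]
```

Call:
send_rows([
  {"tx": 0,"ty": 0,"tz": 0.01,"wx": 0,"wy": 0,"wz": -0.113},
  {"tx": 0,"ty": 0,"tz": 0.015,"wx": 0,"wy": 0,"wz": -0.113},
  {"tx": 0,"ty": 0,"tz": 0.015,"wx": 0,"wy": 0,"wz": -0.113},
  {"tx": 0,"ty": 0,"tz": 0.015,"wx": 0,"wy": 0,"wz": -0.113},
  {"tx": 0,"ty": 0,"tz": 0.015,"wx": 0,"wy": 0,"wz": -0.113},
  {"tx": 0,"ty": 0,"tz": 0.015,"wx": 0,"wy": 0,"wz": -0.113},
  {"tx": 0,"ty": 0,"tz": 0.01,"wx": 0,"wy": 0,"wz": -0.113},
  {"tx": 0,"ty": 0,"tz": 0,"wx": 0,"wy": 0,"wz": 0},
], jaw=0.045, force=40)

```text
time: 3.32
ee_pos: [0.5547, -0.3273, 0.1513]
tcp_rot: [-0.169, 0.986, 0.002, -0.002]
ft_force: [-0.1, 0.7, -1.1]
width: 0.0454
grasp_force: 0.0
```

```bash
python3 - <<'E'
from h import *
np.set_printoptions(precision=4,suppress=True)
s=sensors.read_state();print(s['time'],s['ee_pos'],yaw(s),s['qpos'],rel(s,[.5558,-.328,.094]),s['ft_force'])
c,im=snap('wrist','w2.png')
cv2.imwrite('pics/w2c.png',im[100:480])
E
```

```text
3.3167 [ 0.5547 -0.3273  0.1513] 1.9101846011017238 [ 0.4815  0.4981  0.0143  1.6113 -0.0089  1.038   2.4089] [-0.001  -0.0013  0.0572] [-0.1214  0.6615 -1.066 ]
```

View pics/w2c.png

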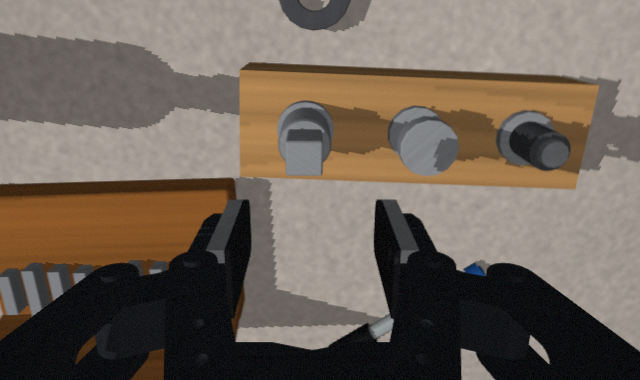

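```bash
python3 - <<'E'
from h import *
np.set_printoptions(precision=4,suppress=True)
s=sensors.read_state();c=viewer.camera_info('wrist');print(c['cx'],c['cy'],s['ee_pos'])
g=cv2.cvtColor(cv2.imread('pics/w2.png'),6)
print(g[256,278:332]); print(g[225:285:1,304])
X=back(c,[[287,257],[322,257],[304.5,257]],.117);print(X,[rel(s,x) for x in X])
print(proj(c,[[.5558,-.328,.117]]))
E
```

```text
312.0781391836783 241.68060803018426 [ 0.5555 -0.328   0.1528]
[127 128 125 118 115 123 130 132 135 137 136 136 137 136 135 136 133 132
 133 133 134 134 134 137 137 135 136 137 135 135 133 135 134 135 136 137
 134 133 132 131 136 137 129 110  86  78  83  81  82  84 110 128 126 129]
[131 129 129 125  81  62  59  64  59  57  61  59  66  65  66  73 104 115
 133 136 134 135 134 135 134 134 137 137 132 135 133 136 136 136 134 133
 132 134 133 135 136 134 133 132 134 134 134 132 133 125 121 129 125 128
 153 161 161 162 157 158]
[[ 0.5603 -0.3403  0.117 ]
 [ 0.5541 -0.3226  0.117 ]
 [ 0.5572 -0.3315  0.117 ]] [array([-0.0005, -0.0134,  0.0357]), array([-0.0005,  0.0054,  0.0358]), array([-0.0005, -0.004 ,  0.0358])]
[[311.46   256.6459]]
```

Call:
send_rows([
  {"tx": 0,"ty": -0.003,"tz": 0.01,"wx": 0,"wy": 0,"wz": 0},
  {"tx": 0,"ty": 0,"tz": 0.014,"wx": 0,"wy": 0,"wz": 0},
  {"tx": 0,"ty": 0,"tz": 0.014,"wx": 0,"wy": 0,"wz": 0},
  {"tx": 0,"ty": 0,"tz": 0.012,"wx": 0,"wy": 0,"wz": 0},
  {"tx": 0,"ty": 0,"tz": 0.008,"wx": 0,"wy": 0,"wz": 0},
  {"tx": 0,"ty": 0,"tz": 0,"wx": 0,"wy": 0,"wz": 0},
  {"tx": 0,"ty": 0,"tz": 0,"wx": 0,"wy": 0,"wz": 0},
])

```text
time: 3.95
ee_pos: [0.5575, -0.3325, 0.096]
tcp_rot: [-0.166, 0.986, 0.0, -0.0]
ft_force: [0.3, 0.1, 0.4]
width: 0.045
grasp_force: 0.0
```

```bash
python3 - <<'E'
from h import *
np.set_printoptions(precision=4,suppress=True)
s=sensors.read_state();print(s['time'],s['ee_pos'],yaw(s),s['ft_force'])
c,im=snap('wrist','w3.png')
cv2.imwrite('pics/w3c.png',im[150:480,120:500])
E
```

```text
3.95 [ 0.5575 -0.3325  0.096 ] 1.9044774352523743 [0.3466 0.0945 0.4387]
```

View pics/w3c.png

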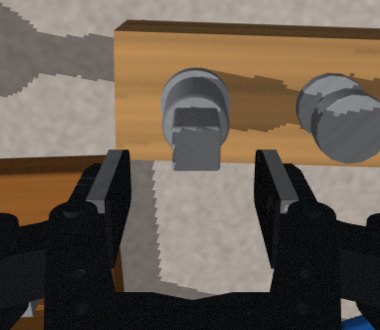

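The head is between the fingers: full-image centre about (316,299), expected (312,300). It is offset under 2 mm and square to the pads, so I'll close.

Call:
send_rows([
  {"tx": 0,"ty": 0.001,"tz": 0.002,"wx": 0,"wy": 0,"wz": 0},
  {"tx": 0,"ty": 0,"tz": 0,"wx": 0,"wy": 0,"wz": 0},
  {"tx": 0,"ty": 0,"tz": 0,"wx": 0,"wy": 0,"wz": 0},
  {"tx": 0,"ty": 0,"tz": 0,"wx": 0,"wy": 0,"wz": 0},
  {"tx": 0,"ty": 0,"tz": 0,"wx": 0,"wy": 0,"wz": 0},
  {"tx": 0,"ty": 0,"tz": 0,"wx": 0,"wy": 0,"wz": 0},
], jaw=0.01, force=60)

```text
time: 4.5
ee_pos: [0.5573, -0.3318, 0.0945]
tcp_rot: [-0.166, 0.986, -0.0, 0.0]
ft_force: [-0.3, 0.4, 0.2]
width: 0.0101
grasp_force: 0.0
```

```bash
python3 - <<'E'
from h import *
np.set_printoptions(precision=4,suppress=True)
s=sensors.read_state();print(s['time'],s['ee_pos'],s['width'],s['grasp_force'])
c,im=snap('wrist','w4.png');c2,i2=snap('scene','s4.png')
cv2.imwrite('pics/w4c.png',np.hstack([im[150:450,120:500],cv2.resize(i2[260:410,60:260],(400,300),interpolation=2)]))
E
```

```text
4.5 [ 0.5573 -0.3318  0.0945] 0.010129459642867305 0.0
```

View pics/w4c.png

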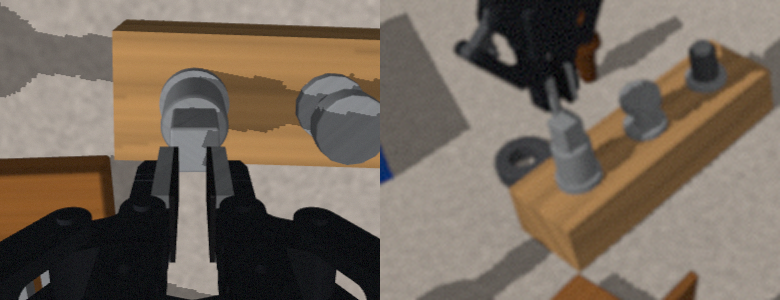

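The fingers closed in front of or above the head and hold nothing. In the crop the tips are at about (185,150), which is (305,300) in full pixels. I'll check the finger tips' true place against the scene camera.

```bash
python3 - <<'E'
from h import *
np.set_printoptions(precision=1,suppress=True)
s=sensors.read_state();c=viewer.camera_info('scene');w=viewer.camera_info('wrist')
e=s['ee_pos'];P=[e+[0,0,dz] for dz in(0,.02,.04,.06)]+[[.5575,-.331,.117]]
print('scene',proj(c,P));print('wrist',proj(w,P))
i=cv2.imread('pics/s4.png')
cv2.imwrite('pics/s4c.png',cv2.resize(i[255:365,105:225],(720,660)[:2] if 0 else (640,587),interpolation=2))
E
```

```text
scene [[154.1 329.4]
 [151.7 320.3]
 [149.2 310.9]
 [146.6 301.2]
 [151.8 319. ]]
wrist [[311.9 280.9]
 [311.9 299. ]
 [311.8 321.6]
 [311.8 350.5]
 [313.4 302.8]]
```

View pics/s4c.png

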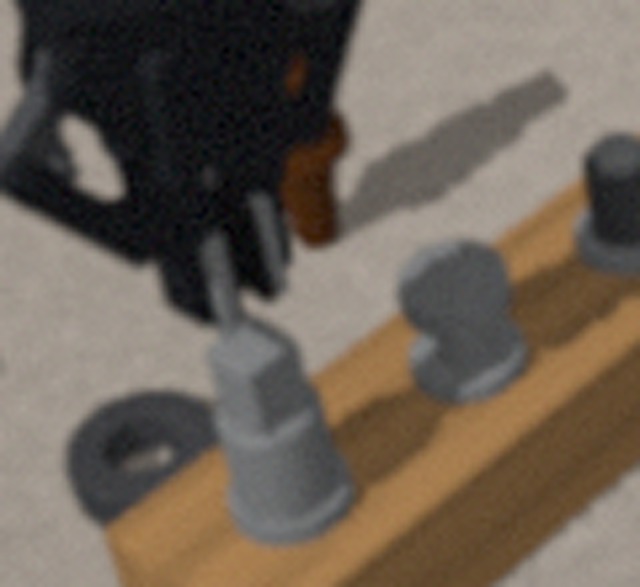

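Call:
send_rows([
  {"tx": 0,"ty": 0,"tz": 0,"wx": 0,"wy": 0,"wz": 0},
  {"tx": 0,"ty": 0,"tz": 0,"wx": 0,"wy": 0,"wz": 0},
  {"tx": 0,"ty": 0,"tz": 0,"wx": 0,"wy": 0,"wz": 0},
  {"tx": 0,"ty": 0,"tz": 0,"wx": 0,"wy": 0,"wz": 0},
  {"tx": 0,"ty": 0,"tz": 0.01,"wx": 0,"wy": 0,"wz": 0},
  {"tx": 0,"ty": 0,"tz": 0.01,"wx": 0,"wy": 0,"wz": 0},
  {"tx": 0,"ty": 0,"tz": 0.01,"wx": 0,"wy": 0,"wz": 0},
  {"tx": 0,"ty": 0,"tz": 0,"wx": 0,"wy": 0,"wz": 0},
], jaw=0.045)

```text
time: 5.27
ee_pos: [0.555, -0.3304, 0.0608]
tcp_rot: [-0.166, 0.986, 0.002, -0.002]
ft_force: [-0.2, 0.5, -0.6]
width: 0.0448
grasp_force: 0.0
```

```bash
python3 - <<'E'
from h import *
np.set_printoptions(precision=4,suppress=True)
s=sensors.read_state();print(s['time'],s['ee_pos'],yaw(s),s['ft_force'],s['width'])
c,im=snap('wrist','w5.png')
g=cv2.cvtColor(im,6)
for r in(300,320,340,360,380):print(r,g[r,200:430:4])
print(proj(c,[[.5575,-.331,.117]]),proj(c,[s['ee_pos']+[0,0,z] for z in (.02,.04)]))
E
```

```text
5.2667 [ 0.555  -0.3304  0.0608] 1.905033691853105 [-0.2264  0.5103 -0.5755] 0.044841049092090975
300 [167 167 166 167 166 143 146 108  76  71  72  36  71 144 146 146 144 147
  91  92  90  61  64  64  63  65  60  63  63  61  60  63  63  61  71  91
  81  66  95  93  95  95  96  95  55  27  64  70  66  77  93  94  95  96
  94  97  97  93]
320 [167  72  12  14  15  65  68  65  66  20   0  17  18 136 134 135 137 137
  93  88  65  71  72  71  71  75  72  71  74  70  70  69  71  72  69  92
  92  99 146 144 146 147 147 144  10   9  15  12  65  65  66  66  14  10
  17  66 146 144]
340 [ 21  13  14  65  67  64  63  23  12  10  12   3  10 136 136 138 134 137
 136 138  72  94  90  93  90  93  95  90  94  95  92  92  94  95  92 128
 141 138 138 139 139 139 142 142   8  12   9  13   9  16  62  64  65  64
  18  19  22  16]
360 [ 19  12   7  12  12  93  75  22  13  15  10  20  25 115 111 108 109 167
 163 165  98  89  89  89  90  94  94  93  94  92  93  94  92  92  90 169
 167 163 167 168 161 166 167 164  64  11  13  13   5  34 105  98  23  11
  18  10  18  15]
380 [ 14  16  19  19  19  17  16  20  15  16  20  96 111 109 108 108 107 162
 163 167 171 168 164 165 162 163 163 162 158 160 167 164 166 164 163 164
 168 165 160 163 171 164 161 163 160 137   8   5  20  22  10   5  23  10
  14  17   9  13]
[[308.2041 349.8183]] [[311.9864 298.8819]
 [312.1962 321.2815]]
```

Call:
send_rows([
  {"tx": -0.001,"ty": -0.001,"tz": 0.004,"wx": 0,"wy": 0,"wz": 0},
  {"tx": 0,"ty": 0,"tz": 0.003,"wx": 0,"wy": 0,"wz": 0},
  {"tx": 0,"ty": 0,"tz": 0,"wx": 0,"wy": 0,"wz": 0},
  {"tx": 0,"ty": 0,"tz": 0,"wx": 0,"wy": 0,"wz": 0},
])

```text
time: 5.65
ee_pos: [0.5585, -0.3323, 0.0572]
tcp_rot: [-0.166, 0.986, 0.0, -0.0]
ft_force: [0.8, 0.2, 0.2]
width: 0.0454
grasp_force: 0.0
```

Call:
send_rows([
  {"tx": 0,"ty": 0,"tz": 0,"wx": 0,"wy": 0,"wz": 0},
  {"tx": 0,"ty": 0,"tz": 0,"wx": 0,"wy": 0,"wz": 0},
  {"tx": 0,"ty": 0,"tz": 0,"wx": 0,"wy": 0,"wz": 0},
  {"tx": 0,"ty": 0,"tz": 0,"wx": 0,"wy": 0,"wz": 0},
  {"tx": 0,"ty": 0,"tz": 0,"wx": 0,"wy": 0,"wz": 0},
  {"tx": 0,"ty": 0,"tz": 0,"wx": 0,"wy": 0,"wz": 0},
], jaw=0.01, force=60)

```text
time: 6.15
ee_pos: [0.5587, -0.3321, 0.0577]
tcp_rot: [-0.166, 0.986, 0.0, 0.0]
ft_force: [-0.8, 1.1, 4.5]
width: 0.0187
grasp_force: 60.4
```

```bash
python3 - <<'E'
from h import *
np.set_printoptions(precision=4,suppress=True)
s=sensors.read_state();print(s)
E
```

```text
{'time': 6.15, 'qpos': array([ 0.4854,  0.6118,  0.0135,  1.6632, -0.0105,  0.8665,  2.4085]), 'qvel': array([-0.0002,  0.0013,  0.0007, -0.0008, -0.0008,  0.001 , -0.0014]), 'tau': array([  0.5311, -59.116 ,   1.4319, -23.9669,   0.2262,  -0.5791,
         0.0075]), 'ee_pos': array([ 0.5587, -0.3321,  0.0577]), 'tcp_rot': array([-0.1664,  0.9861,  0.    ,  0.0002]), 'ft_force': array([-0.8136,  1.1287,  4.474 ]), 'wrist_torque': array([ 0.3004,  0.2496, -0.0207]), 'grasp_force': 60.3974586725235, 'width': 0.01873463817561813}
```

Grasped: 60 N, with the flats at about 19 mm. Lifting.

Call:
send_rows([
  {"tx": 0,"ty": 0,"tz": -0.01,"wx": 0,"wy": 0,"wz": 0},
  {"tx": 0,"ty": 0,"tz": -0.02,"wx": 0,"wy": 0,"wz": 0},
  {"tx": 0,"ty": 0,"tz": -0.03,"wx": 0,"wy": 0,"wz": 0},
  {"tx": 0,"ty": 0,"tz": -0.035,"wx": 0,"wy": 0,"wz": 0},
  {"tx": 0,"ty": 0,"tz": -0.035,"wx": 0,"wy": 0,"wz": 0},
  {"tx": 0,"ty": 0,"tz": -0.02,"wx": 0,"wy": 0,"wz": 0},
  {"tx": 0,"ty": 0,"tz": -0.01,"wx": 0,"wy": 0,"wz": 0},
  {"tx": 0,"ty": 0,"tz": 0,"wx": 0,"wy": 0,"wz": 0},
])

```text
time: 6.82
ee_pos: [0.5596, -0.3332, 0.22]
tcp_rot: [-0.166, 0.986, -0.001, 0.002]
ft_force: [1.0, -1.0, -4.4]
width: 0.0189
grasp_force: 59.6
```

```bash
python3 - <<'E'
from h import *
np.set_printoptions(precision=4,suppress=True)
s=sensors.read_state();print(s['time'],s['ee_pos'],s['ft_force'],s['width'],s['grasp_force'],s['qpos'])
print(rel(s,[.4906,.1194,.2177]))
E
```

```text
6.8167 [ 0.5596 -0.3332  0.22  ] [ 0.9784 -1.0288 -4.3708] 0.018879778311412722 59.621681571006775 [ 0.4811  0.442   0.0201  1.5342 -0.0092  1.1612  2.4077]
[-0.0831  0.4503  0.001 ]
```

Call:
send_rows([
  {"tx": -0.006,"ty": 0.02,"tz": 0,"wx": 0,"wy": 0,"wz": 0},
  {"tx": -0.006,"ty": 0.032,"tz": 0,"wx": 0,"wy": 0,"wz": 0},
  {"tx": -0.006,"ty": 0.032,"tz": 0,"wx": 0,"wy": 0,"wz": 0},
  {"tx": -0.006,"ty": 0.032,"tz": 0,"wx": 0,"wy": 0,"wz": 0},
  {"tx": -0.006,"ty": 0.032,"tz": 0,"wx": 0,"wy": 0,"wz": 0},
  {"tx": -0.006,"ty": 0.032,"tz": 0,"wx": 0,"wy": 0,"wz": 0},
  {"tx": -0.006,"ty": 0.032,"tz": 0,"wx": 0,"wy": 0,"wz": 0},
  {"tx": -0.006,"ty": 0.032,"tz": 0,"wx": 0,"wy": 0,"wz": 0},
])

```text
time: 7.48
ee_pos: [0.5214, -0.0844, 0.2146]
tcp_rot: [-0.166, 0.986, 0.001, -0.002]
ft_force: [-0.3, -0.4, -4.2]
width: 0.0188
grasp_force: 59.6
```

Call:
send_rows([
  {"tx": -0.006,"ty": 0.032,"tz": 0,"wx": 0,"wy": 0,"wz": 0},
  {"tx": -0.006,"ty": 0.032,"tz": 0,"wx": 0,"wy": 0,"wz": 0},
  {"tx": -0.006,"ty": 0.032,"tz": 0,"wx": 0,"wy": 0,"wz": 0},
  {"tx": -0.006,"ty": 0.032,"tz": 0,"wx": 0,"wy": 0,"wz": 0},
  {"tx": -0.006,"ty": 0.032,"tz": 0,"wx": 0,"wy": 0,"wz": 0},
  {"tx": -0.005,"ty": 0.03,"tz": 0,"wx": 0,"wy": 0,"wz": 0},
  {"tx": 0,"ty": 0.016,"tz": 0,"wx": 0,"wy": 0,"wz": 0.06},
  {"tx": 0,"ty": 0,"tz": 0,"wx": 0,"wy": 0,"wz": 0.1},
])

```text
time: 8.15
ee_pos: [0.4858, 0.1252, 0.2149]
tcp_rot: [-0.089, 0.996, 0.001, -0.002]
ft_force: [0.4, 0.0, -3.6]
width: 0.0187
grasp_force: 59.8
```

Call:
send_rows([
  {"tx": 0,"ty": 0,"tz": 0,"wx": 0,"wy": 0,"wz": 0.12},
  {"tx": 0,"ty": 0,"tz": 0,"wx": 0,"wy": 0,"wz": 0.12},
  {"tx": 0,"ty": 0,"tz": 0,"wx": 0,"wy": 0,"wz": 0.12},
  {"tx": 0,"ty": 0,"tz": 0,"wx": 0,"wy": 0,"wz": 0.12},
  {"tx": 0,"ty": 0,"tz": 0,"wx": 0,"wy": 0,"wz": 0.12},
  {"tx": 0,"ty": 0,"tz": 0,"wx": 0,"wy": 0,"wz": 0.12},
  {"tx": 0,"ty": 0,"tz": 0,"wx": 0,"wy": 0,"wz": 0.12},
  {"tx": 0,"ty": 0,"tz": 0,"wx": 0,"wy": 0,"wz": 0.12},
])

```text
time: 8.82
ee_pos: [0.4874, 0.1194, 0.2147]
tcp_rot: [0.386, 0.923, -0.001, -0.002]
ft_force: [0.0, 0.1, -3.8]
width: 0.0182
grasp_force: 59.8
```

Call:
send_rows([
  {"tx": 0,"ty": 0,"tz": 0,"wx": 0,"wy": 0,"wz": 0.12},
  {"tx": 0,"ty": 0,"tz": 0,"wx": 0,"wy": 0,"wz": 0.12},
  {"tx": 0,"ty": 0,"tz": 0,"wx": 0,"wy": 0,"wz": 0.12},
  {"tx": 0,"ty": 0,"tz": 0,"wx": 0,"wy": 0,"wz": 0.06},
  {"tx": 0,"ty": 0,"tz": 0,"wx": 0,"wy": 0,"wz": 0},
  {"tx": 0,"ty": 0,"tz": 0,"wx": 0,"wy": 0,"wz": 0},
  {"tx": 0,"ty": 0,"tz": 0,"wx": 0,"wy": 0,"wz": 0},
  {"tx": 0,"ty": 0,"tz": 0,"wx": 0,"wy": 0,"wz": 0},
])

```text
time: 9.48
ee_pos: [0.4888, 0.1199, 0.2166]
tcp_rot: [0.566, 0.824, -0.0, -0.0]
ft_force: [0.3, -0.2, -4.8]
width: 0.0186
grasp_force: 59.8
```

```bash
python3 - <<'E'
from h import *
np.set_printoptions(precision=4,suppress=True)
s=sensors.read_state();print(s['time'],s['ee_pos'],s['tcp_rot'],yaw(s),s['ft_force'],s['width'],s['grasp_force'],s['qpos'])
c,im=snap('top','t6.png');c2,i2=snap('scene','s6.png');w,i3=snap('wrist','w6.png')
print(sensors.read_state()['ee_pos'])
e=s['ee_pos'];print(proj(c2,[e-[0,0,.0507],[.4906,.1194,.105]]),proj(w,[e-[0,0,.0507],[.4906,.1194,.105]]),proj(c,[[.4906,.1194,.105]]))
a=cv2.resize(i2[170:290,290:410],(400,400),interpolation=2);b=cv2.resize(i3[200:480,200:480],(400,400),interpolation=2)
cv2.imwrite('pics/m6.png',np.hstack([a,b]))
E
```

```text
9.4833 [0.4888 0.1199 0.2166] [ 0.5665  0.8241 -0.0005 -0.0004] 0.3663817578280885 [ 0.3348 -0.2064 -4.8357] 0.018622473805554283 59.753095507621765 [-0.2364  0.1844 -0.0648  1.8944  0.0135  1.0646  0.0598]
[0.4892 0.12   0.2171]
[[347.2878 187.9135]
 [346.5314 214.0422]] [[311.6222 247.3773]
 [313.8087 223.3251]] [[287.9946 260.9792]]
```

View pics/m6.png

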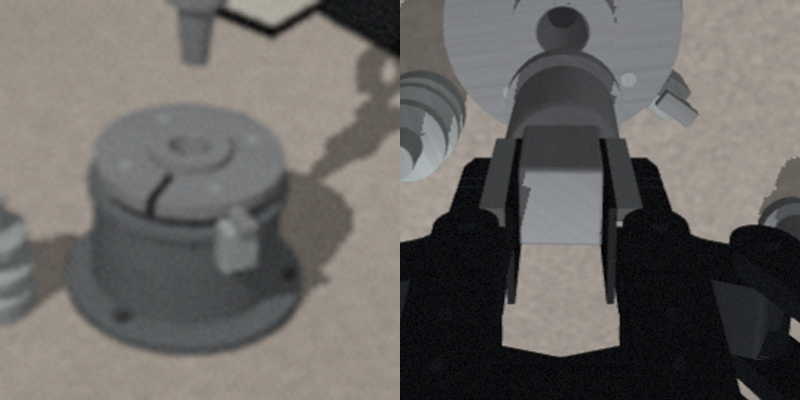

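The shank end is in the scene picture at about (349,187), over the hole at (347,214), and the line is left of the pointer. In the wrist view the hole is at (314,222) and the head centre at (313,345). The offset from the axis is about 2 mm, so I'll correct it and descend.

Call:
send_rows([
  {"tx": -0.0024,"ty": 0.0008,"tz": 0.01,"wx": 0,"wy": 0,"wz": 0},
  {"tx": 0,"ty": 0,"tz": 0.02,"wx": 0,"wy": 0,"wz": 0},
  {"tx": 0,"ty": 0,"tz": 0.02,"wx": 0,"wy": 0,"wz": 0},
  {"tx": 0,"ty": 0,"tz": 0.015,"wx": 0,"wy": 0,"wz": 0},
  {"tx": 0,"ty": 0,"tz": 0.01,"wx": 0,"wy": 0,"wz": 0},
  {"tx": 0,"ty": 0,"tz": 0.005,"wx": 0,"wy": 0,"wz": 0},
  {"tx": 0,"ty": 0,"tz": 0,"wx": 0,"wy": 0,"wz": 0},
  {"tx": 0,"ty": 0,"tz": 0,"wx": 0,"wy": 0,"wz": 0},
])

```text
time: 10.3
ee_pos: [0.4909, 0.1182, 0.1374]
tcp_rot: [0.567, 0.824, -0.0, -0.0]
ft_force: [-1.9, 0.6, -4.3]
width: 0.0184
grasp_force: 59.7
```

```bash
cat >> h.py <<'E'
def st():
    np.set_printoptions(precision=4,suppress=True)
    s=sensors.read_state();print('t',s['time'],s['ee_pos'],'rot',s['tcp_rot'],'yaw',yaw(s),'F',s['ft_force'],'T',s['wrist_torque'],s['width'],s['grasp_force'],'q7',s['qpos'][6])
E
python3 -c "from h import *;st()"
```

```text
t 10.3 [0.4909 0.1182 0.1374] rot [ 0.567   0.8237 -0.     -0.0002] yaw 0.3651160626001788 F [-1.8936  0.6151 -4.3084] T [0.1547 0.4822 0.0422] 0.018442815953181688 59.682692885398865 q7 0.05558873601668737
```

Call:
send_rows([
  {"tx": 0,"ty": 0,"tz": 0.004,"wx": 0,"wy": 0,"wz": 0},
  {"tx": 0,"ty": 0,"tz": 0.004,"wx": 0,"wy": 0,"wz": 0},
  {"tx": 0,"ty": 0,"tz": 0.004,"wx": 0,"wy": 0,"wz": 0},
  {"tx": 0,"ty": 0,"tz": 0,"wx": 0,"wy": 0,"wz": 0},
  {"tx": 0,"ty": 0,"tz": 0,"wx": 0,"wy": 0,"wz": 0},
])

```text
time: 10.72
ee_pos: [0.4901, 0.1183, 0.1248]
tcp_rot: [0.567, 0.824, -0.0, -0.001]
ft_force: [-4.4, 1.2, -5.3]
width: 0.0188
grasp_force: 59.5
```

Call:
send_rows([
  {"tx": 0,"ty": 0,"tz": 0.002,"wx": 0,"wy": 0,"wz": 0},
  {"tx": 0,"ty": 0,"tz": 0.002,"wx": 0,"wy": 0,"wz": 0},
  {"tx": 0,"ty": 0,"tz": 0,"wx": 0,"wy": 0,"wz": 0},
])

```text
time: 10.97
ee_pos: [0.4899, 0.1185, 0.1209]
tcp_rot: [0.567, 0.824, -0.0, -0.001]
ft_force: [-5.6, 1.9, -3.5]
width: 0.0188
grasp_force: 59.7
```

Call:
send_rows([
  {"tx": 0.001,"ty": -0.0012,"tz": 0,"wx": 0,"wy": 0,"wz": 0},
  {"tx": 0,"ty": 0,"tz": 0.001,"wx": 0,"wy": 0,"wz": 0},
  {"tx": 0,"ty": 0,"tz": 0,"wx": 0,"wy": 0,"wz": 0},
])

```text
time: 11.22
ee_pos: [0.4896, 0.1186, 0.1204]
tcp_rot: [0.567, 0.824, 0.0, 0.0]
ft_force: [-4.2, 1.8, -3.7]
width: 0.0186
grasp_force: 59.7
```

```bash
python3 -c "from h import *;st()"
```

```text
t 11.2167 [0.4896 0.1186 0.1204] rot [0.567  0.8237 0.0001 0.0001] yaw 0.36510393043149003 F [-4.1653  1.8328 -3.6958] T [0.3097 1.0325 0.0083] 0.018564546959485867 59.73143756389618 q7 0.05145589916957624
```

Call:
send_rows([
  {"tx": 0.0012,"ty": -0.0014,"tz": 0,"wx": 0,"wy": 0,"wz": 0},
  {"tx": 0,"ty": 0,"tz": 0.001,"wx": 0,"wy": 0,"wz": 0},
  {"tx": 0,"ty": 0,"tz": 0.001,"wx": 0,"wy": 0,"wz": 0},
  {"tx": 0,"ty": 0,"tz": 0,"wx": 0,"wy": 0,"wz": 0},
])

```text
time: 11.55
ee_pos: [0.4888, 0.1191, 0.1186]
tcp_rot: [0.567, 0.824, 0.001, 0.001]
ft_force: [1.1, 1.0, -2.7]
width: 0.0189
grasp_force: 59.8
```

```bash
python3 -c "from h import *;st()"
```

```text
t 11.55 [0.4888 0.1191 0.1186] rot [0.5672 0.8236 0.0007 0.0008] yaw 0.3647101958433942 F [ 1.1376  1.0062 -2.6734] T [ 0.0861 -0.0098 -0.0274] 0.018858662187246977 59.8348206281662 q7 0.04889666443174204
```

Call:
send_rows([
  {"tx": 0,"ty": 0,"tz": 0.001,"wx": 0,"wy": 0,"wz": 0},
  {"tx": 0,"ty": 0,"tz": 0.001,"wx": 0,"wy": 0,"wz": 0},
  {"tx": 0,"ty": 0,"tz": 0,"wx": 0,"wy": 0,"wz": 0},
])

```text
time: 11.8
ee_pos: [0.4889, 0.1193, 0.1171]
tcp_rot: [0.567, 0.824, 0.001, 0.001]
ft_force: [0.8, -0.4, 2.2]
width: 0.0186
grasp_force: 60.6
```

Call:
send_rows([
  {"tx": 0,"ty": 0,"tz": 0.001,"wx": 0,"wy": 0,"wz": 0},
  {"tx": 0,"ty": 0,"tz": 0,"wx": 0,"wy": 0,"wz": 0},
])

```text
time: 11.97
ee_pos: [0.489, 0.1193, 0.1164]
tcp_rot: [0.567, 0.824, 0.001, 0.001]
ft_force: [0.2, -1.1, 6.7]
width: 0.0189
grasp_force: 61.0
```

Call:
send_rows([
  {"tx": 0,"ty": 0,"tz": 0.0005,"wx": 0,"wy": 0,"wz": 0},
  {"tx": 0,"ty": 0,"tz": 0,"wx": 0,"wy": 0,"wz": -0.03},
  {"tx": 0,"ty": 0,"tz": 0,"wx": 0,"wy": 0,"wz": -0.03},
  {"tx": 0,"ty": 0,"tz": 0,"wx": 0,"wy": 0,"wz": -0.03},
])

```text
time: 12.3
ee_pos: [0.4892, 0.1193, 0.116]
tcp_rot: [0.529, 0.849, 0.001, 0.001]
ft_force: [-0.5, -0.8, 6.5]
width: 0.0185
grasp_force: 60.9
```

```bash
python3 -c "from h import *;st()"
```

```text
t 12.3 [0.4892 0.1193 0.116 ] rot [0.5291 0.8486 0.001  0.001 ] yaw 0.4558345475109989 F [-0.5054 -0.8081  6.4832] T [-0.242   0.1592 -0.1877] 0.01850633768210772 60.92093825340271 q7 0.13341928204751716
```

```bash
cat >> h.py <<'E'
def ring(im,c,C,z,radii,th):
    P=np.array([[[C[0]+r*np.cos(t),C[1]+r*np.sin(t),z] for t in th] for r in radii])
    uv=proj(c,P).reshape(len(radii),len(th),2).astype(np.float32)
    return cv2.remap(cv2.cvtColor(im,6),uv[...,0],uv[...,1],cv2.INTER_CUBIC).astype(float)
def line(im,c,C=(.4900,.1195),z=.1,lo=-1.5,hi=.3,show=0):
    th=np.arange(lo,hi,.01);v=ring(im,c,C,z,np.linspace(.034,.056,12),th).mean(0)
    v=v-cv2.GaussianBlur(v[None],(0,0),25)[0]; i=v.argmin()
    w=np.clip(-(v-.4*v[i]),0,None);k=slice(max(i-12,0),i+13)
    return (th[k]*w[k]).sum()/w[k].sum(), v[i]
E
python3 - <<'E'
from h import *
np.set_printoptions(precision=3,suppress=True,linewidth=200)
for n,f in(('top','top0.png'),('scene','scene0.png'),('scene','s6.png')):
    c=viewer.camera_info(n);im=cv2.imread('pics/'+f)
    for C in((.4890,.1205),(.4900,.1195),(.4910,.1185)):
        for z in(.097,.101): print(f,C,z,line(im,c,C,z))
    th=np.arange(-.9,.35,.05);print(np.c_[th,ring(im,c,(.49,.1195),.101,[.062,.066,.07,.074],th).T].round(2).T)
E
```

```text
top0.png (0.489, 0.1205) 0.097 (np.float64(-1.030721547536659), np.float64(-39.25046553336393))
top0.png (0.489, 0.1205) 0.101 (np.float64(-1.0367520166338886), np.float64(-39.38456106203126))
top0.png (0.49, 0.1195) 0.097 (np.float64(-1.0396909961091514), np.float64(-39.34913201079583))
top0.png (0.49, 0.1195) 0.101 (np.float64(-1.04575074712668), np.float64(-39.36749229954566))
top0.png (0.491, 0.1185) 0.097 (np.float64(-1.0489710704403772), np.float64(-38.68952755147984))
top0.png (0.491, 0.1185) 0.101 (np.float64(-1.0547662691870487), np.float64(-38.61850183927091))
[[ -0.9   -0.85  -0.8   -0.75  -0.7   -0.65  -0.6   -0.55  -0.5   -0.45  -0.4   -0.35  -0.3   -0.25  -0.2   -0.15  -0.1   -0.05   0.     0.05   0.1    0.15   0.2    0.25   0.3 ]
 [ 85.    82.    82.    82.    81.    82.    80.    82.    86.    85.    89.    91.    88.    81.    80.    75.    71.    76.    77.    84.    91.    87.    85.    87.    87.  ]
 [ 70.    77.    79.    75.    73.    78.    76.    74.    73.    79.   104.   108.   100.    92.    87.    79.    74.    71.    76.    78.    81.    83.    83.    81.
[... 2613 characters left out ...]
.   109.   110.   105.   107.   105.   105.   105.   107.   105.   102.   102.   109.   103.    98.    98.    93.    89.    90.    88.    79.    79.    79.    84.  ]
 [108.   106.   109.   105.   107.   104.   107.   105.   101.   100.    98.    99.   116.   120.   107.    89.    83.    80.    79.    74.    67.    67.    67.    66.    60.  ]
 [ 98.    93.    94.    97.    97.    97.   100.    96.    87.    90.    91.   102.   123.   119.    96.    67.    59.    54.    54.    56.    54.    55.    54.    59.    62.  ]
 [ 68.    64.    67.    68.    65.    60.    65.    64.    62.   103.   112.   113.   119.   117.    86.    50.    53.    60.    64.    71.    66.    62.    72.    84.    91.  ]]
```

Call:
send_rows([
  {"tx": 0,"ty": 0,"tz": 0.0004,"wx": 0,"wy": 0,"wz": -0.04},
  {"tx": 0,"ty": 0,"tz": 0,"wx": 0,"wy": 0,"wz": -0.04},
  {"tx": 0,"ty": 0,"tz": 0,"wx": 0,"wy": 0,"wz": -0.04},
  {"tx": 0,"ty": 0,"tz": 0,"wx": 0,"wy": 0,"wz": -0.04},
])

```text
time: 12.63
ee_pos: [0.4894, 0.1193, 0.1158]
tcp_rot: [0.459, 0.888, 0.001, 0.001]
ft_force: [-0.0, 0.1, 7.7]
width: 0.0186
grasp_force: 61.2
```

```bash
cat >> h.py <<'E'
def chk():
    st()
    c=viewer.camera_info('scene');im=viewer.read_camera('scene')[:,:,::-1].copy();print('line',line(im,c,z=.101));return im
E
python3 -c "from h import *;chk()"
```

```text
t 12.6333 [0.4894 0.1193 0.1158] rot [0.4593 0.8883 0.001  0.0013] yaw 0.6163336049201663 F [-0.0351  0.122   7.7233] T [-0.3558  0.2522 -0.1717] 0.018551820021953092 61.161850690841675 q7 0.2828348066282955
line (np.float64(-0.9486502418234259), np.float64(-58.88634268152615))
```

Call:
send_rows([
  {"tx": 0,"ty": 0,"tz": 0.0004,"wx": 0,"wy": 0,"wz": -0.04},
  {"tx": 0,"ty": 0,"tz": 0,"wx": 0,"wy": 0,"wz": -0.04},
  {"tx": 0,"ty": 0,"tz": 0,"wx": 0,"wy": 0,"wz": -0.04},
  {"tx": 0,"ty": 0,"tz": 0,"wx": 0,"wy": 0,"wz": -0.04},
  {"tx": 0,"ty": 0,"tz": 0,"wx": 0,"wy": 0,"wz": -0.04},
])

```text
time: 13.1
ee_pos: [0.4897, 0.1193, 0.1157]
tcp_rot: [0.368, 0.93, 0.001, 0.002]
ft_force: [-0.3, -0.4, 8.5]
width: 0.0186
grasp_force: 61.3
```

```bash
python3 -c "from h import *;chk()"
```

```text
t 13.1 [0.4897 0.1193 0.1157] rot [0.3684 0.9297 0.001  0.0017] yaw 0.8162070852954664 F [-0.2901 -0.3612  8.4981] T [-0.434   0.2541 -0.2056] 0.01855636833065646 61.32334113121033 q7 0.468853619668527
line (np.float64(-0.7647552848617737), np.float64(-59.418933675834246))
```

Call:
send_rows([
  {"tx": 0,"ty": 0,"tz": 0.0002,"wx": 0,"wy": 0,"wz": -0.045},
  {"tx": 0,"ty": 0,"tz": 0,"wx": 0,"wy": 0,"wz": -0.045},
  {"tx": 0,"ty": 0,"tz": 0,"wx": 0,"wy": 0,"wz": -0.045},
  {"tx": 0,"ty": 0,"tz": 0,"wx": 0,"wy": 0,"wz": -0.045},
  {"tx": 0,"ty": 0,"tz": 0,"wx": 0,"wy": 0,"wz": -0.045},
  {"tx": 0,"ty": 0,"tz": 0,"wx": 0,"wy": 0,"wz": -0.045},
  {"tx": 0,"ty": 0,"tz": 0,"wx": 0,"wy": 0,"wz": -0.045},
  {"tx": 0,"ty": 0,"tz": 0,"wx": 0,"wy": 0,"wz": -0.045},
])

```text
time: 13.82
ee_pos: [0.4903, 0.1194, 0.1157]
tcp_rot: [0.196, 0.981, 0.001, 0.002]
ft_force: [0.7, -0.2, 8.6]
width: 0.0186
grasp_force: 61.2
```

```bash
python3 -c "from h import *;chk()"
```

```text
t 13.8167 [0.4903 0.1194 0.1157] rot [0.1958 0.9806 0.0008 0.0023] yaw 1.1765587614989714 F [ 0.6603 -0.2367  8.5898] T [-0.413  -0.094  -0.1323] 0.018580399800457146 61.215330362319946 q7 0.8036710648682236
line (np.float64(-0.41584129710468914), np.float64(-58.7067422618371))
```

Call:
send_rows([
  {"tx": 0,"ty": 0,"tz": 0,"wx": 0,"wy": 0,"wz": -0.04},
  {"tx": 0,"ty": 0,"tz": 0,"wx": 0,"wy": 0,"wz": -0.04},
  {"tx": 0,"ty": 0,"tz": 0,"wx": 0,"wy": 0,"wz": -0.03},
  {"tx": 0,"ty": 0,"tz": 0,"wx": 0,"wy": 0,"wz": 0},
])

```text
time: 14.2
ee_pos: [0.4905, 0.1194, 0.1157]
tcp_rot: [0.142, 0.99, 0.001, 0.003]
ft_force: [0.9, -0.6, 8.1]
width: 0.0188
grasp_force: 61.2
```

```bash
python3 - <<'E'
from h import *
im=chk();cv2.imwrite('pics/s9.png',im);c=viewer.camera_info('scene')
ct,it=snap('top','t9.png');print('top',line(it,ct,z=.101))
w,iw=snap('wrist','w9.png');print('wrist',line(iw,w,z=.101))
np.set_printoptions(precision=2,suppress=True,linewidth=220)
th=np.arange(-.6,.06,.03)
print(th);print(ring(im,c,(.49,.1195),.101,[.045,.055,.058,.064,.066,.068,.07],th).round());print(ring(it,ct,(.49,.1195),.101,[.045,.055,.064,.066,.068,.07],th).round())
E
```

```text
t 14.2 [0.4905 0.1194 0.1157] rot [0.1418 0.9899 0.0008 0.0025] yaw 1.2861674008555037 F [ 0.908  -0.5765  8.061 ] T [-0.4185 -0.0981 -0.0154] 0.018835989150142157 61.187742948532104 q7 0.9053748535717348
line (np.float64(-0.29839378794716354), np.float64(-58.28645282735778))
top (np.float64(-1.4917899860380024), np.float64(-18.173711053584974))
wrist (np.float64(-1.0423671398063703), np.float64(-49.63219309010178))
[-0.6  -0.57 -0.54 -0.51 -0.48 -0.45 -0.42 -0.39 -0.36 -0.33 -0.3  -0.27 -0.24 -0.21 -0.18 -0.15 -0.12 -0.09 -0.06 -0.03  0.    0.03]
[[122. 123. 122. 122. 123. 121. 116. 104.  82.  56.  47.  61.  87. 103. 114. 118. 123. 124. 122. 121. 122. 122.]
 [118. 118. 118. 119. 121. 123. 122. 114.  92.  63.  43.  60.  90. 110. 121. 124. 122. 121. 120. 120. 120. 121.]
 [118. 116. 116. 117. 119. 118. 116. 108.  84.  52.  45.  72.  99. 111. 118. 117. 117. 118. 116. 114. 113. 115.]
 [108. 108. 107. 106. 106. 104. 101.  82.  63.  66.  87. 108. 114. 109. 100.  95.  93.  91.  88.  88.  86.  83.]
 [107. 107. 106. 104. 105. 103.  92.  72.  67.  87. 109. 121. 116. 112. 100.  90.  87.  86.  8
[... 224 characters left out ...]
 63.  63.  60.  60.]]
[[ 46.  44.  44.  49.  52.  61.  70.  86.  99. 113. 117. 121. 122. 121. 117. 118. 120. 118. 118. 119. 118. 117.]
 [ 47.  41.  45.  45.  42.  44.  44.  46.  48.  50.  55.  64.  76.  94. 109. 115. 118. 118. 119. 119. 119. 116.]
 [ 77.  77.  72.  63.  55.  51.  44.  41.  43.  45.  45.  43.  49.  49.  56.  73.  93. 108. 117. 119. 121. 118.]
 [ 76.  77.  74.  72.  68.  62.  54.  46.  43.  42.  46.  45.  47.  47.  52.  62.  79. 103. 117. 117. 121. 119.]
 [ 75.  77.  75.  74.  75.  68.  65.  59.  49.  41.  43.  44.  44.  41.  49.  54.  67.  93. 113. 118. 116. 118.]
 [ 84.  83.  83.  81.  80.  77.  77.  78.  66.  56.  46.  43.  46.  50.  48.  48.  58.  80. 105. 117. 116. 119.]]
```

Call:
send_rows([
  {"tx": 0,"ty": 0,"tz": 0,"wx": 0,"wy": 0,"wz": -0.035},
  {"tx": 0,"ty": 0,"tz": 0,"wx": 0,"wy": 0,"wz": 0},
  {"tx": 0,"ty": 0,"tz": -0.0005,"wx": 0,"wy": 0,"wz": 0},
  {"tx": 0,"ty": 0,"tz": -0.0005,"wx": 0,"wy": 0,"wz": 0},
  {"tx": 0,"ty": 0,"tz": -0.0005,"wx": 0,"wy": 0,"wz": 0},
  {"tx": 0,"ty": 0,"tz": 0,"wx": 0,"wy": 0,"wz": 0},
])

```text
time: 14.85
ee_pos: [0.4901, 0.1194, 0.1161]
tcp_rot: [0.125, 0.992, 0.001, 0.002]
ft_force: [4.9, 0.9, 0.1]
width: 0.0185
grasp_force: 60.1
```

```bash
python3 -c "from h import *;chk()"
```

```text
t 14.85 [0.4901 0.1194 0.1161] rot [0.1251 0.9921 0.0007 0.0022] yaw 1.3198546766906831 F [4.8827 0.908  0.0839] T [-0.1887 -1.3218  0.0109] 0.018497901618478738 60.13124763965607 q7 0.9371824819315185
line (np.float64(-0.26312337297657), np.float64(-55.83072296571441))
```

Call:
send_rows([
  {"tx": -0.0015,"ty": 0.0004,"tz": 0,"wx": 0,"wy": 0,"wz": 0},
  {"tx": 0,"ty": 0,"tz": 0,"wx": 0,"wy": 0,"wz": 0},
])

```text
time: 15.07
ee_pos: [0.4903, 0.1194, 0.1159]
tcp_rot: [0.125, 0.992, 0.0, 0.001]
ft_force: [2.2, 0.1, 4.6]
width: 0.0187
grasp_force: 60.7
```

Call:
send_rows([
  {"tx": 0,"ty": 0,"tz": 0,"wx": 0,"wy": 0,"wz": 0},
  {"tx": 0,"ty": 0,"tz": 0,"wx": 0,"wy": 0,"wz": 0},
  {"tx": 0,"ty": 0,"tz": 0,"wx": 0,"wy": 0,"wz": 0},
  {"tx": 0,"ty": 0,"tz": 0,"wx": 0,"wy": 0,"wz": 0},
  {"tx": 0,"ty": 0,"tz": 0,"wx": 0,"wy": 0,"wz": 0},
  {"tx": 0,"ty": 0,"tz": 0,"wx": 0,"wy": 0,"wz": 0},
], jaw=0.05, force=20)

```text
time: 15.57
ee_pos: [0.4888, 0.1191, 0.115]
tcp_rot: [0.125, 0.992, -0.0, -0.0]
ft_force: [0.6, -0.8, 0.3]
width: 0.0503
grasp_force: 0.0
```

```bash
python3 -c "from h import *;chk()"
```

```text
t 15.5667 [0.4888 0.1191 0.115 ] rot [ 0.1251  0.9922 -0.0001 -0.0004] yaw 1.3200389332028397 F [ 0.5602 -0.8101  0.2758] T [0.0591 0.0058 0.0468] 0.05025603031774513 0.0 q7 0.9377450604213388
line (np.float64(-0.2628973324986237), np.float64(-56.05533876598266))
```

Call:
send_rows([
  {"tx": 0,"ty": 0,"tz": -0.01,"wx": 0,"wy": 0,"wz": 0},
  {"tx": 0,"ty": 0,"tz": -0.025,"wx": 0,"wy": 0,"wz": 0},
  {"tx": 0,"ty": 0,"tz": -0.035,"wx": 0,"wy": 0,"wz": 0},
  {"tx": 0,"ty": 0,"tz": -0.035,"wx": 0,"wy": 0,"wz": 0},
  {"tx": 0,"ty": -0.03,"tz": -0.03,"wx": 0,"wy": 0,"wz": 0},
  {"tx": 0,"ty": -0.04,"tz": 0,"wx": 0,"wy": 0,"wz": 0},
  {"tx": 0,"ty": -0.04,"tz": 0,"wx": 0,"wy": 0,"wz": 0},
  {"tx": 0,"ty": -0.04,"tz": 0,"wx": 0,"wy": 0,"wz": 0},
])

```text
time: 16.28
ee_pos: [0.4521, -0.0267, 0.2515]
tcp_rot: [0.124, 0.992, 0.0, 0.001]
ft_force: [0.1, 0.1, -0.8]
width: 0.0499
grasp_force: 0.0
```

Call:
send_rows([
  {"tx": 0,"ty": -0.04,"tz": 0,"wx": 0,"wy": 0,"wz": 0},
  {"tx": 0,"ty": -0.04,"tz": 0,"wx": 0,"wy": 0,"wz": 0},
  {"tx": 0,"ty": -0.02,"tz": 0,"wx": 0,"wy": 0,"wz": 0},
  {"tx": 0,"ty": 0,"tz": 0,"wx": 0,"wy": 0,"wz": 0},
  {"tx": 0,"ty": 0,"tz": 0,"wx": 0,"wy": 0,"wz": 0},
])

```text
time: 16.7
ee_pos: [0.4271, -0.1235, 0.2506]
tcp_rot: [0.127, 0.992, 0.0, 0.001]
ft_force: [0.7, 0.5, -0.3]
width: 0.0499
grasp_force: 0.0
```

```bash
python3 - <<'E'
from h import *
im=chk()
ct,it=snap('top','t10.png')
for C in((.489,.1205),(.49,.1195),(.491,.1185)):print('top',line(it,ct,C,z=.101))
np.set_printoptions(precision=2,suppress=True,linewidth=220)
th=np.arange(-.66,.06,.03)
print(th);print(ring(it,ct,(.49,.1195),.101,[.045,.055,.064,.066,.068,.07,.072,.075],th).round())
# arbor head top position (z=.1747-ish) by scene & top: bright patch check
print(proj(ct,[[.49,.1195,.176]]),proj(viewer.camera_info('scene'),[[.49,.1195,.176]]))
E
```

```text
t 16.7 [ 0.4271 -0.1235  0.2506] rot [0.1267 0.9919 0.0001 0.0005] yaw 1.3167313600371977 F [ 0.7276  0.484  -0.2743] T [-0.0216  0.0224 -0.0145] 0.049920794812098865 0.0 q7 1.5370199054284004
line (np.float64(-0.26227820555342124), np.float64(-57.332280829888624))
top (np.float64(-0.25869553172062737), np.float64(-43.284281343192696))
top (np.float64(-0.2431317320985033), np.float64(-43.568886161507415))
top (np.float64(-0.22718540497916745), np.float64(-43.493766428368914))
[-0.66 -0.63 -0.6  -0.57 -0.54 -0.51 -0.48 -0.45 -0.42 -0.39 -0.36 -0.33 -0.3  -0.27 -0.24 -0.21 -0.18 -0.15 -0.12 -0.09 -0.06 -0.03  0.    0.03]
[[107. 106. 107. 109. 109. 110. 110. 108. 107. 107. 103.  90.  76.  60.  52.  60.  79.  94. 104. 107. 110. 110. 108. 106.]
 [109. 108. 106. 104. 107. 110. 108. 107. 108. 109. 105. 100.  81.  62.  51.  62.  86. 100. 108. 109. 107. 107. 108. 107.]
 [ 79.  80.  79.  79.  80.  82.  82.  83.  88.  97. 102.  97.  88.  80.  78.  78.  77.  74.  77.  75.  73.  75.  78.  81.]
 [ 77.  77.  78.  79.  79.  78.  77.  82.  95. 109. 113. 109. 105.  97.  94.  93.  86.  80.  78.  75.  76.  77.  78.  78.]
 [ 77.  76.  77.  79.  80.  79.  78.  83. 103. 117. 118. 113. 111. 106. 103. 101.  89.  85.  82.  82.  82.  82.  84.  85.]
 [ 80.  80.  84.  82.  84.  83.  84.  89. 103. 115. 121. 112. 108. 108. 106. 102.  91.  86.  86.  91.  94.  99. 101. 101.]
 [ 94.  94.  97.  96.  98.  97.  95.  97. 103. 114. 122. 117. 113. 108. 107. 101.  93.  86.  91. 102. 110. 116. 116. 115.]
 [117. 116. 117. 116. 119. 120. 119. 117. 115. 114. 118. 113. 110. 106. 104. 105.  98.  89. 101. 115. 119. 124. 122. 121.]]
[[285.65 259.93]] [[347.72 183.76]]
```

Scene reads the line at the pointer, but the top view is ambiguous about the pointer's blade. I'll check from straight above with the wrist camera.

Call:
send_rows([
  {"tx": -0.017,"ty": 0.0315,"tz": -0.005,"wx": 0,"wy": 0,"wz": 0},
  {"tx": -0.017,"ty": 0.0315,"tz": 0,"wx": 0,"wy": 0,"wz": 0},
  {"tx": -0.017,"ty": 0.0315,"tz": 0,"wx": 0,"wy": 0,"wz": 0},
  {"tx": -0.017,"ty": 0.0315,"tz": 0,"wx": 0,"wy": 0,"wz": 0},
  {"tx": -0.017,"ty": 0.0315,"tz": 0,"wx": 0,"wy": 0,"wz": 0},
  {"tx": -0.017,"ty": 0.0315,"tz": 0,"wx": 0,"wy": 0,"wz": 0},
  {"tx": -0.017,"ty": 0.0315,"tz": 0,"wx": 0,"wy": 0,"wz": 0},
  {"tx": -0.017,"ty": 0.0315,"tz": 0,"wx": 0,"wy": 0,"wz": 0},
])

```text
time: 17.47
ee_pos: [0.6222, 0.092, 0.2547]
tcp_rot: [0.123, 0.992, 0.001, -0.0]
ft_force: [0.8, -0.7, 0.5]
width: 0.0501
grasp_force: 0.0
```

Call:
send_rows([
  {"tx": 0,"ty": 0,"tz": 0,"wx": 0,"wy": 0,"wz": 0},
  {"tx": 0,"ty": 0,"tz": 0,"wx": 0,"wy": 0,"wz": 0},
  {"tx": 0,"ty": 0,"tz": 0,"wx": 0,"wy": 0,"wz": 0},
  {"tx": 0,"ty": 0,"tz": 0,"wx": 0,"wy": 0,"wz": 0},
])

```text
time: 17.8
ee_pos: [0.6209, 0.0874, 0.2547]
tcp_rot: [0.125, 0.992, -0.0, -0.0]
ft_force: [0.1, -0.4, -0.1]
width: 0.0498
grasp_force: 0.0
```

```bash
python3 - <<'E'
from h import *
st()
w,im=snap('wrist','w11.png')
print('cam',-np.array(w['R']).T@w['t'],proj(w,[[.549,.104,.101],[.49,.1195,.105]]))
for z in(.099,.103):print(line(im,w,z=z,lo=-1.2,hi=.7))
np.set_printoptions(precision=2,suppress=True,linewidth=220)
th=np.arange(-.6,.21,.03)
print(th);print(np.c_[np.arange(.04,.094,.003)*1000,ring(im,w,(.49,.1195),.101,np.arange(.04,.094,.003),th)].round())
E
```

```text
t 17.8 [0.6209 0.0874 0.2547] rot [ 0.1252  0.9921 -0.0003 -0.0003] yaw 1.3197852647686674 F [ 0.1422 -0.4009 -0.054 ] T [-0.0614  0.0212  0.0274] 0.04978593888381216 0.0 q7 1.08101802394628
cam [0.5509 0.1054 0.436 ] [[309.8546 113.372 ]
 [310.2867  22.8047]]
(np.float64(-0.2541477087920327), np.float64(-88.2098375936227))
(np.float64(-0.25357796716780145), np.float64(-87.9395987657141))
[-0.6  -0.57 -0.54 -0.51 -0.48 -0.45 -0.42 -0.39 -0.36 -0.33 -0.3  -0.27 -0.24 -0.21 -0.18 -0.15 -0.12 -0.09 -0.06 -0.03  0.    0.03  0.06  0.09  0.12  0.15  0.18]
[[ 40. 121. 122. 118. 121. 120. 119. 119. 119. 118. 115.  40.  15.  16.  20.  96. 119. 118. 121. 122. 121. 122. 120. 121. 117. 117. 115. 118.]
 [ 43. 114. 114. 114. 113. 114. 113. 114. 116. 114. 115.  49.  15.  19.  24. 104. 115. 114. 113. 117. 116. 112. 115. 116. 119. 120. 121. 121.]
 [ 46. 117. 121. 121. 120. 119. 119. 118. 120. 120. 116.  56.  18.  17.  41. 113. 119. 119. 119. 119. 119. 122. 120. 119. 115. 115. 115. 114.]
 [ 49. 119. 116. 118. 116. 118. 116. 115. 116. 114. 111.  56.  19.   8.  54. 114. 114. 115. 115. 114. 117. 118. 118
[... 1330 characters left out ...]
. 141. 139. 136. 135. 129. 132. 136. 141. 115. 113. 114. 113. 127. 134. 133. 135. 136. 138. 131. 138. 135. 132. 129. 136. 133.]
 [ 82. 142. 139. 140. 135. 131. 133. 136. 134. 133. 137. 115. 116. 113. 112. 134. 136. 136. 136. 132. 132. 128. 133. 135. 140. 142. 141. 136.]
 [ 85. 137. 138. 139. 137. 139. 140. 131. 137. 136. 137. 134. 130. 127. 121. 136. 134. 135. 133. 134. 137. 130. 135. 137. 137. 136. 141. 139.]
 [ 88. 135. 134. 138. 140. 141. 142. 138. 139. 135. 138. 133. 139. 141. 135. 132. 141. 139. 136. 135. 134. 135. 135. 135. 133. 134. 136. 134.]
 [ 91. 137. 142. 140. 139. 138. 139. 142. 142. 140. 137. 135. 135. 133. 132. 135. 144. 138. 142. 136. 129. 133. 133. 141. 141. 143. 139. 137.]]
```

The overhead view puts the black line at −0.254 rad. The 10 mm steel blade, which has the same tone as the flange, spans −0.315 to −0.19 rad, so its centre is about −0.253. The line is at the pointer, the arbor is free and the gripper is clear, so I'm handing in.

```bash
python3 -c "
from h import *
print(arm.hand_in());st()"
```

```text
the job is handed in; nothing more can be done
None
the job is handed in; nothing more can be done
```

The arbor is in the spindle socket and let go, the black line is at the pointer (both at about −0.25 rad in the last overhead picture), and the job is handed in; no verdict was returned, and I could not read the final wall force directly.

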